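# Open the combination lock box and take out the jar

## Robot

A 6-joint arm with a two-finger parallel gripper is mounted at the origin on a cart in front of the work surface, level with it; the furniture and walls round the work are solid. World frame = base frame: x ahead of the robot, y to its left, z up, the work surface at z = 0. Lengths are in m, angles in degrees, forces in N, time in s.
With the tool pointing down it reaches from about 0.35 to 0.875 m from the base axis. Payload 4.2 kg.
Tool frame: the origin (TCP) lies midway between the tips of the shut fingers; the grasp point (between the pads) lies 19 mm behind it; z points along the fingers, y is the line along which they close (so a half turn about z gives the same grasp; the last joint's range is limited). The gripper opens to 85 mm and grips with 20 to 120 N. Pads are 22 mm wide; open, the fingers measure 114 mm over their backs; the gripper's body (76 mm by 85 mm) begins 54 mm behind the grasp point. The pads swing forward as they close: fully open they stand 13 mm farther back than shut.
Start: joints at [14.817, 22.042, 0.453, 0, -68.411, -14.817], TCP at [0.625, 0, 0.231] pointing down, gripper open.
Joint ranges: [-179.83, 179.83], [-69.29, 118.12], [-61.27, 80.66], [-181.25, 117.63], [-171.15, -9.14], [-177.46, 177.46]. Speed limits (degrees/s): [159.86, 159.86, 180, 180, 180, 180].

## Interface

Orientations are given as a 3x3 rotation matrix whose columns are the frame's x, y, z axes.
In Python, from rig import get_state, grab_frame, hand_in, find_in, outline_of gives the robot as it stands. The module is installed in compiled form; this text tells all that it offers.
- The arm moves only by the shell command python3 -m creep 'ROWS' [OPENING] [FORCE]. ROWS is JSON, a list of rows, each an object with "translation": the shift along the tool's x, y, z in cm, a list of three; "yaw": the turn about the tool's z in rad. In form: [{"translation": [x, y, z], "yaw": yaw}, ...]. A call has 1 to 20 rows; each row shifts and turns the commanded pose from where the row before left it, along the tool's axes as they then stand; what a row does not reach is not made up. A row lasts 1/8 s, in which the tool goes at most 62.5 mm and 10.7 degrees, less where a joint would pass 70% of its speed; a pose out of reach is approached as far as the arm can. A call with a gripper value outside its range is refused whole. OPENING is the closure, from -1 (fully open) to 1 (shut), so that 0 is half open, set as the call begins (- or left out, the last holds). The fingers move at their own pace and stop on an object; FORCE is the grip in N (left out, the last holds). Time passes only in rows, so rows that do not move let the fingers close. It gives the time, the measured TCP pose, the force, the opening and the grip force at its end, in the units of the state.
- get_state(): the state, without advancing time (a new reading comes with each control period).
- grab_frame(name): name is "scene" or "side" or "wrist"; returns a dict with "frame" (480x640x3 uint8, blue, green, red), "range_z" (480x640 float32, m along the optical axis (not along the pixel's ray), 0 where there is no reading), "K" (3x3 intrinsics, pixels), "rvec" (rotation vector, rad) and "tvec" (3), from world to camera coordinates, as OpenCV has them; the wrist camera has in their place "T_tool_cam" (4x4, takes a point from camera to tool coordinates, whose origin is the TCP and whose axes are the flange's). Camera axes: x right, y down, z forward; pixel columns grow to the right and rows downward; lengths in m; the calibration is good to about 2 mm. A picture is of the moment at which its call begins: read the wrist's pose just before it.
- hand_in(): hands the job in; it is judged then, once.
Trained networks look in the newest picture that a camera, given by its name, has taken for a name from the list of things; names that differ only in an ending like _2 or _b are one class to them, and where a whole thing is asked for, a point or a joint stands for the part that bears it (a point fixed in the world has none). Each returns a list of dicts, best first, with "confidence" (0 to 1); they miss things now and then, are a little off and sometimes report something else, mostly with a low value. They report only what shows in the picture. A call takes as long as a camera call.
- find_in(camera, thing): "centre" ([x, y, z] in m, in the coordinates of the camera as it stood for that picture, good to about 4 mm: the middle of the surface that is visible of it).
- outline_of(camera, thing): "region" (480x640 bool, what is visible of it).
The state is a dict: "t": time; "q": joint angles; "qvel": joint speeds; "effort": joint torques, N m; "position": TCP position; "eef_rot": TCP orientation; "contact_force": force on the tool from outside, world axes, zero at the start; "ft_torque": the same for the moment, N m; "grip_width": finger opening in m; "grip_force": force on a finger pad.
Only numpy, scipy, OpenCV 4.12 (cv2) and the standard library are available. Lean on these libraries where they do the work, as an engineer would, in place of code of your own. Each camera call takes 0.05 s, during which the arm holds its last target. There are 200 camera calls.

## Task

Turn the two numbered dials of the wooden lock box to its code, the dial nearer the robot to 4 and the dial farther from it to 2, and then slide the lid fully open to the left. Take the spice jar out of the box and stand it upright on the chopping board, without knocking over the things standing around.

Things in the scene. Friction and masses are not known exactly. Their poses are not given: they have to be found in the camera images.
- lock_box: wooden lock box that does not move, 200 (x) x 270 (y) x 132 mm high; origin under its middle on the worktop, x away from the robot, y left. Right part (y -135 to -35 mm): solid deck with a metal plate on top (132 mm) that carries the near and the far dial. Left part (y -35 to 135 mm): well with 8 mm walls and floor, side walls 130 mm high, under the lid.
- front_dial (a joint): the near dial's angle in rad, clockwise from above: pointer at numeral n when the value is 0.6*(n-1), so 0.6 at 2 and 1.8 at 4. Turns from -0.15 to 3.15, has no clicks, stays put (friction 0.08 N m). Numerals 1 to 6 lie in an arc on the plate: 1 at its left, then clockwise over its far side to 6 at its right.
- front_dial_grip (a point): at (x, y) = (-55, -85) mm on the box: centre of the near dial's black finger bar, on the turning axis, 27 mm above the plate and 11 mm below the bar's top; x points along the bar to its pointed end (white line). The bar is 14 mm wide, 45 mm long (20 mm behind the axis, pointed nose 25 mm ahead) and 38 mm high over the plate, on a thin disc 44 mm across and 4.5 mm high.
- rear_dial (a joint): the far dial's angle in rad, clockwise from above: pointer at numeral n when the value is 0.6*(n-1), so 0.6 at 2 and 1.8 at 4. Turns from -0.15 to 3.15, has no clicks, stays put (friction 0.08 N m). Numerals 1 to 6 lie in an arc on the plate: 1 at its left, then clockwise over its far side to 6 at its right.
- rear_dial_grip (a point): at (x, y) = (45, -85) mm on the box: centre of the far dial's black finger bar, on the turning axis, 27 mm above the plate and 11 mm below the bar's top; x points along the bar to its pointed end (white line). The bar is 14 mm wide, 45 mm long (20 mm behind the axis, pointed nose 25 mm ahead) and 38 mm high over the plate, on a thin disc 44 mm across and 4.5 mm high.
- lid (a joint): how far the wooden lid has slid to the left, along the box's +y: 0 shut, 0.14 m fully open. Two steel pins inside the deck hold it shut (2 mm of play) unless the near dial stands on 4 and the far dial on 2, each within about 0.2 rad; freed, it slides with about 2 N. Stays where it is left.
- lid_grip (a point): centre of the wooden grip bar on the lid, 148 mm above the worktop, 22 mm above the lid's top (126 mm), 12 mm below the bar's top; axes as the box's. It is 80 mm long along the box's x, 14 mm wide along its y, 34 mm high; it moves with the lid. Shut, it lies at the box's (0, 40) mm. Two steel tongues, 10 mm wide, trail the lid by 45 mm at the box's x = -55 and 45 mm.
- jar: spice jar to take out, 45 mm across, 106 mm high (round cap 44.6 mm across, the top 21 mm), 0.11 kg; stands upright in the well under the lid, top 114 mm above the worktop; origin at the centre of its underside, z up
- board: loose wooden chopping board, lying flat to the right of the box, 200 (x) x 300 (y) x 22 mm; origin at the centre of its underside
- other_jar: a second spice jar like the one in the box, bystander standing behind the box; 45 mm across, 106 mm high; origin at the centre of its underside, z up
- tin: food tin, 57 mm across, 72 mm high, bystander behind the box; origin at the centre of its underside, z up
- mill: brown wooden pepper mill, 58 mm across, 150 mm high, bystander behind the box; origin at the centre of its underside, z up
- mug: white mug, 92 x 132 x 105 mm, bystander to the left; origin at the centre of its underside, z up
- timer: egg-shaped kitchen timer, 62 mm across, 54 mm high, bystander to the left; origin at the centre of its underside, z up

How it is judged (in metres and radians):
On the way, in this order (a step that is already met when the one before it is completed fails the run):
1. near dial at 4 and far dial at 2 (each within 0.27 rad), the lid still shut (value of joint front_dial between 1.53 and 2.07 rad and value of joint rear_dial between 0.33 and 0.87 rad and value of joint lid below 0.01 m), for 0.2 s.
2. lid slid open by more than 120 mm (value of joint lid above 0.12 m), for 0.2 s.
At the end, for the whole second after the job is handed in: The jar stands upright (within 0.12 rad) and at rest on the chopping board, its axis within the board's edges by 10 mm and its underside on the board's top (within 8 mm); the lid is still open by more than 120 mm of its 140 mm (x of jar in the frame of board between -0.09 and 0.09 m and y of jar in the frame of board between -0.14 and 0.14 m and z of jar in the frame of board between 0.014 and 0.03 m and angle between jar's own z axis and vertical below 0.12 rad and value of joint lid above 0.12 m and linear speed of jar below 0.02 m/s); the robot touches nothing.
It fails at once if the other jar is knocked over (tilts more than 0.6 rad) (angle between other_jar's own z axis and vertical above 0.6 rad).
It fails at once if the tin is knocked over (tilts more than 0.6 rad) (angle between tin's own z axis and vertical above 0.6 rad).
It fails at once if the mill is knocked over (tilts more than 0.6 rad) (angle between mill's own z axis and vertical above 0.6 rad).
It fails at once if the mug is knocked over (tilts more than 0.6 rad) (angle between mug's own z axis and vertical above 0.6 rad).
It fails at once if the timer is knocked over (tilts more than 0.6 rad) (angle between timer's own z axis and vertical above 0.6 rad).
It also fails if it takes over 64 s, if anything falls off the work surface, if the arm or the gripper's body presses on something with over 40 N, if the wrist force passes 120 N, or if a joint passes its speed limit or range.

## Working session

There is one attempt and no reset: what is moved stays moved. The work goes in short steps, Python scripts to look and compute and a shell command to move; the robot and the scene stay as the last step left them, time stands still between calls to the robot, and variables do not carry over. Pictures are saved under pics/ and viewed, at most 10 in all, crops included, and the job is handed in when it is done.

```bash
mkdir -p pics; cat > h.py <<'E'
import numpy as np, cv2
from rig import *
def world(cam, f, s=None):
    if cam=="wrist":
        T=np.eye(4);T[:3,:3]=np.array(s["eef_rot"]);T[:3,3]=s["position"]
        return T@np.array(f["T_tool_cam"])
    R=cv2.Rodrigues(np.array(f["rvec"],float))[0];T=np.eye(4);T[:3,:3]=R.T;T[:3,3]=-R.T@np.array(f["tvec"]).ravel();return T
def snap(cam,fn=None):
    s=get_state();f=grab_frame(cam)
    if fn: cv2.imwrite("pics/"+fn,f["frame"])
    return f,world(cam,f,s)
def cloud(f,T,m):
    v,u=np.nonzero(m&(f["range_z"]>0));z=f["range_z"][v,u];K=np.array(f["K"])
    P=np.c_[(u-K[0,2])*z/K[0,0],(v-K[1,2])*z/K[1,1],z]
    return P@T[:3,:3].T+T[:3,3]
E
python3 - <<'E'
from h import *
for c in ["scene","side"]:
    f,T=snap(c,c+"0.png")
    print(c,T[:3,3].round(2))
    for n in ["lock_box","front_dial","rear_dial","lid","lid_grip","board","other_jar","tin","mill","mug","timer"]:
        print(n,[((T[:3,:3]@np.array(d["centre"])+T[:3,3]).round(3).tolist(),round(d["confidence"],2)) for d in find_in(c,n)[:2]])
s=get_state();print(s["t"],s["eef_rot"])
E
```

```text
scene [-0.03 -0.77  1.43]
lock_box [([0.531, 0.008, 0.123], 0.71), ([0.493, -0.04, 0.148], 0.47)]
front_dial [([0.497, -0.041, 0.153], 0.69)]
rear_dial [([0.593, -0.046, 0.148], 0.78)]
lid [([0.551, 0.089, 0.125], 0.94)]
lid_grip [([0.547, 0.084, 0.126], 0.77)]
board [([0.49, -0.322, 0.017], 0.63)]
other_jar [([0.736, -0.009, 0.075], 0.79)]
tin [([0.727, 0.136, 0.051], 0.77)]
mill [([0.732, -0.089, 0.076], 0.65)]
mug [([0.563, 0.48, 0.069], 0.93), ([0.496, -0.038, 0.15], 0.22)]
timer [([0.436, 0.43, 0.041], 0.58)]
side [0.14 0.47 1.16]
lock_box [([0.539, 0.07, 0.124], 0.73)]
front_dial [([0.497, -0.025, 0.153], 0.63)]
rear_dial [([0.595, -0.029, 0.157], 0.7), ([0.495, -0.032, 0.154], 0.33)]
lid [([0.547, 0.103, 0.125], 0.6)]
lid_grip [([0.551, 0.105, 0.126], 0.85)]
board [([0.462, -0.198, 0.02], 0.74), ([0.731, -0.058, 0.048], 0.63)]
other_jar [([0.736, 0.012, 0.081], 0.98)]
tin [([0.726, 0.166, 0.067], 0.88), ([0.498, -0.029, 0.152], 0.66)]
mill [([0.728, -0.057, 0.044], 0.82)]
mug [([0.577, 0.482, 0.058], 0.66), ([0.595, -0.032, 0.154], 0.25)]
timer [([0.433, 0.45, 0.045], 0.65), ([0.497, -0.029, 0.152], 0.22)]
1.2 [[-3.94997859e-05 -9.99999999e-01 -7.17868788e-06]
 [-9.99999998e-01  3.95000814e-05 -4.11658281e-05]
 [ 4.11661116e-05  7.17706183e-06 -9.99999999e-01]]
```

```bash
cat > meas.py <<'E'
from h import *
def rect(P):
    r=cv2.minAreaRect((P[:,:2]*1000).astype(np.float32)); return [np.round(x,1) for x in r]
if __name__=="__main__":
  A=[]
  for c in ["scene","side"]:
    f,T=snap(c); P=cloud(f,T,np.ones((480,640),bool))
    g=lambda x0,x1,y0,y1,z0,z1:P[(P[:,0]>x0)&(P[:,0]<x1)&(P[:,1]>y0)&(P[:,1]<y1)&(P[:,2]>z0)&(P[:,2]<z1)]
    B=g(.4,.69,-.2,.3,.121,.136);print(c,"box",len(B),rect(B),np.percentile(B,[1,99],axis=0)[:,:2].round(3).tolist())
    for n,x in (("front",.497),("rear",.595)):
        D=g(x-.04,x+.04,-.08,.01,.16,.173)
        print(n,len(D),rect(D),D.mean(0).round(4))
    G=g(.45,.65,.05,.16,.145,.164);print("grip",len(G),rect(G),G.mean(0).round(4))
    W=g(.3,.69,-.55,-.09,.016,.03);print("board",len(W),rect(W))
E
python3 meas.py
```

```text
scene box 4791 [array([553.4,  47. ]), array([274.7, 203.2]), np.float64(88.7)] [[0.453, -0.087], [0.65, 0.179]]
front 83 [array([498.7, -36.1]), array([47.4, 15.8]), np.float64(20.4)] [ 0.496  -0.0374  0.1672]
rear 80 [array([597.3, -39.2]), array([45.9, 15.2]), np.float64(14.0)] [ 0.5955 -0.0401  0.1672]
grip 182 [array([553.2,  85.9]), array([80.8, 17.7]), np.float64(0.6)] [0.5525 0.0851 0.1552]
board 7733 [array([ 511.1, -271.9]), array([367.8, 231.6]), np.float64(88.9)]
side box 5926 [array([554.4,  48.4]), array([270.6, 201.9]), np.float64(88.5)] [[0.455, -0.081], [0.652, 0.182]]
front 93 [array([499.5, -33.3]), array([44.1, 16.8]), np.float64(20.2)] [ 0.4977 -0.0333  0.1676]
rear 72 [array([595.5, -36.4]), array([36.2, 14.9]), np.float64(7.6)] [ 0.5944 -0.0358  0.1676]
grip 188 [array([554.8,  89.1]), array([15.2, 77.2]), np.float64(88.9)] [0.5533 0.0908 0.1568]
board 1652 [array([ 471.6, -190.3]), array([240.3, 127.5]), np.float64(30.2)]
```

View pics/scene0.png

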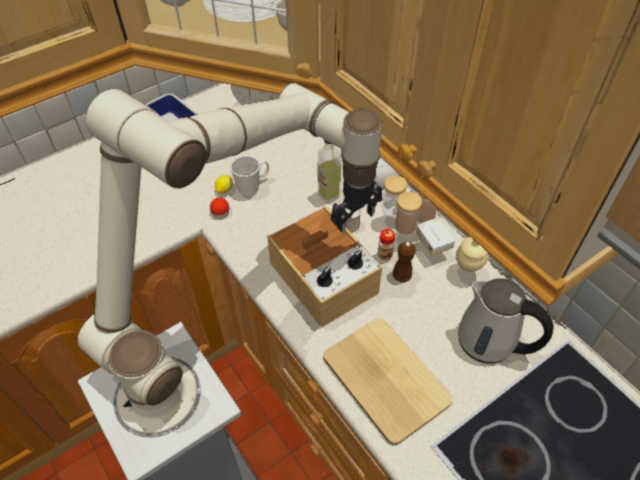

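View pics/side0.png

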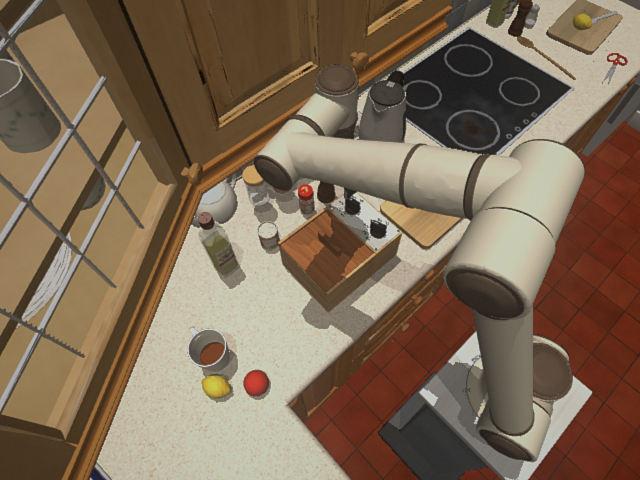

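Both pictures show the box, with the near dial at scene (323,275) and the far dial at (354,259). The board is at (387,380), and the bystanders stand clear behind and to the left. I'll go above the near dial and look from close by.

```bash
python3 -m creep '[{"translation":[1.2,4.2,-1],"yaw":0},{"translation":[1.2,4.2,-1],"yaw":0},{"translation":[1.2,4.2,-1],"yaw":0},{"translation":[0,0,0],"yaw":0.17},{"translation":[0,0,0],"yaw":0.17},{"translation":[0,0,0],"yaw":0.17},{"translation":[0,0,0],"yaw":0.17},{"translation":[0,0,0],"yaw":0.17},{"translation":[0,0,0],"yaw":0.17},{"translation":[0,0,0],"yaw":0.17},{"translation":[0,0,0],"yaw":0}]' 0
cat > dial.py <<'E'
from h import *
import sys
f,T=snap("wrist",sys.argv[1]); P=cloud(f,T,np.ones((480,640),bool))
for n,c in (("front",(.497,-.0357)),("rear",(.597,-.038))):
    D=P[(np.hypot(P[:,0]-c[0],P[:,1]-c[1])<.034)&(P[:,2]>.158)&(P[:,2]<.177)]
    if len(D)>30: print(n,len(D),cv2.minAreaRect((D[:,:2]*1000).astype(np.float32)),D.mean(0).round(4))
print(T[:3,3].round(3))
E
python3 dial.py w1.png
```

```text
t: 2.68
position: [0.499, -0.036, 0.2614]
eef_rot: [[-0.928, -0.373, 0.0], [-0.373, 0.928, 0.0], [-0.0, -0.0, -1.0]]
contact_force: [0.3, 0.8, 0.1]
grip_width: 0.0427
grip_force: 0.0
front 1419 ((498.30938720703125, -36.81974792480469), (44.397064208984375, 13.999485969543457), 18.54653549194336) [ 0.4957 -0.0377  0.1686]
rear 547 ((596.8533325195312, -36.09838104248047), (44.31858444213867, 7.664706230163574), 10.36581802368164) [ 0.5944 -0.0366  0.168 ]
[ 0.426 -0.065  0.403]
```

View pics/w1.png

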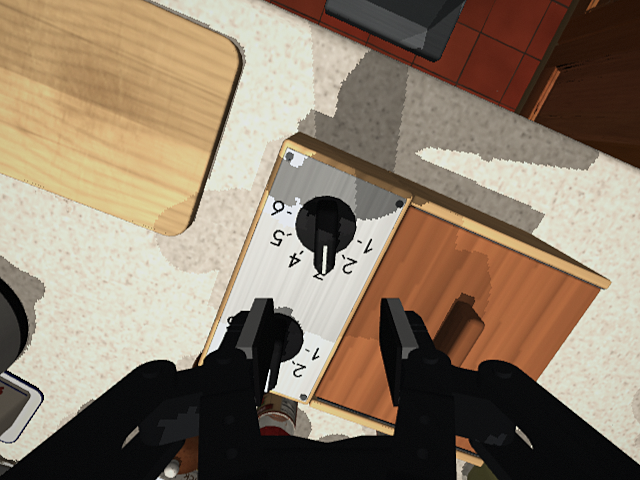

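Near dial: its pointer sits at 3 (319,275) about an axis at (325,228), which agrees with a bar angle of 18.5°. The far pointer is just past 3. I'll grip the near dial now.

```bash
python3 -m creep '[{"translation":[0.3,0,3.9],"yaw":0.06},{"translation":[0,0,3.9],"yaw":0},{"translation":[0,0,3.9],"yaw":0},{"translation":[0,0,0],"yaw":0}]' 
python3 -m creep '[{"translation":[0,0,0],"yaw":0},{"translation":[0,0,0],"yaw":0},{"translation":[0,0,0],"yaw":0},{"translation":[0,0,0],"yaw":0}]' 1 50
```

```text
t: 3.22
position: [0.4941, -0.0375, 0.1419]
eef_rot: [[-0.948, -0.317, -0.007], [-0.317, 0.948, -0.001], [0.007, 0.001, -1.0]]
contact_force: [-0.0, 0.2, 0.3]
grip_width: 0.0428
grip_force: 0.0
t: 3.72
position: [0.4978, -0.0374, 0.1464]
eef_rot: [[-0.949, -0.316, 0.005], [-0.316, 0.949, -0.0], [-0.004, -0.002, -1.0]]
contact_force: [0.7, -4.1, 6.9]
grip_width: 0.0131
grip_force: 53.5
```

```bash
python3 -m creep '[{"translation":[0,0,0],"yaw":0.145},{"translation":[0,0,0],"yaw":0.145},{"translation":[0,0,0],"yaw":0.145},{"translation":[0,0,0],"yaw":0.145},{"translation":[0,0,0],"yaw":0},{"translation":[0,0,0],"yaw":0}]'
```

```text
t: 4.47
position: [0.4979, -0.0379, 0.1464]
eef_rot: [[-0.967, 0.256, 0.005], [0.256, 0.967, -0.001], [-0.005, 0.0, -1.0]]
contact_force: [0.7, -5.8, 5.0]
grip_width: 0.0128
grip_force: 53.6
```

```bash
python3 -m creep '[{"translation":[0,0,0],"yaw":0},{"translation":[0,0,0],"yaw":0},{"translation":[0,0,-5],"yaw":0},{"translation":[0,0,-5],"yaw":-0.146},{"translation":[0,0,0],"yaw":-0.147},{"translation":[0,0,0],"yaw":-0.147},{"translation":[-4.8,-0.95,0],"yaw":0},{"translation":[-4.8,-0.95,0],"yaw":0},{"translation":[0,0,0],"yaw":0},{"translation":[0,0,0],"yaw":0}]' 0
python3 dial.py w2.png
```

```text
t: 5.72
position: [0.5933, -0.0383, 0.2434]
eef_rot: [[-0.984, -0.18, -0.002], [-0.18, 0.984, 0.0], [0.002, 0.001, -1.0]]
contact_force: [-0.6, -0.2, -0.3]
grip_width: 0.0425
grip_force: 0.0
front 2270 ((498.5845031738281, -37.86813735961914), (14.083786010742188, 44.45545196533203), 75.15089416503906) [ 0.4972 -0.0377  0.1688]
rear 1614 ((598.387939453125, -39.443939208984375), (44.75246047973633, 14.023136138916016), 11.91693115234375) [ 0.5954 -0.04    0.1685]
[ 0.516 -0.052  0.385]
```

View pics/w2.png

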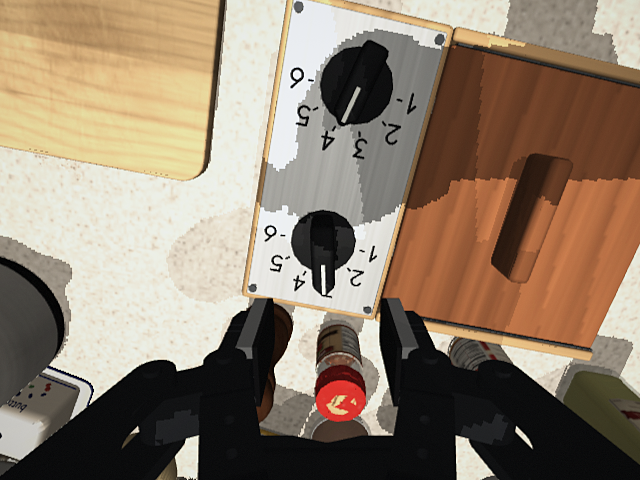

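Near dial: its pointer is at 4 (343,124). The far dial's bar is at 11.9°, with its pointer at about 3 (322,290).

```bash
python3 -m creep '[{"translation":[-0.2,-0.2,3.3],"yaw":-0.026},{"translation":[0,0,3.3],"yaw":0},{"translation":[0,0,3.3],"yaw":0},{"translation":[0,0,0],"yaw":0}]'
python3 -m creep '[{"translation":[0,0,0],"yaw":0},{"translation":[0,0,0],"yaw":0},{"translation":[0,0,0],"yaw":0},{"translation":[0,0,0],"yaw":0}]' 1 50
python3 -m creep '[{"translation":[0,0,0],"yaw":-0.148},{"translation":[0,0,0],"yaw":-0.148},{"translation":[0,0,0],"yaw":-0.148},{"translation":[0,0,0],"yaw":-0.148},{"translation":[0,0,0],"yaw":-0.148},{"translation":[0,0,0],"yaw":0},{"translation":[0,0,0],"yaw":0}]'
```

```text
t: 6.28
position: [0.5937, -0.0402, 0.1436]
eef_rot: [[-0.979, -0.205, -0.006], [-0.205, 0.979, -0.001], [0.006, 0.001, -1.0]]
contact_force: [0.2, -0.2, 0.0]
grip_width: 0.0425
grip_force: 0.0
t: 6.78
position: [0.5974, -0.0401, 0.1477]
eef_rot: [[-0.979, -0.206, 0.004], [-0.206, 0.979, 0.0], [-0.004, -0.001, -1.0]]
contact_force: [-1.8, 0.1, 5.9]
grip_width: 0.013
grip_force: 52.4
t: 7.65
position: [0.5971, -0.0398, 0.1477]
eef_rot: [[-0.584, -0.812, 0.003], [-0.812, 0.584, 0.0], [-0.002, -0.002, -1.0]]
contact_force: [-2.6, 0.7, 7.8]
grip_width: 0.0132
grip_force: 52.7
```

```bash
python3 -m creep '[{"translation":[0,0,0],"yaw":0},{"translation":[0,0,0],"yaw":0},{"translation":[0,0,-4],"yaw":0},{"translation":[0,0,-4],"yaw":0.162},{"translation":[0,0,0],"yaw":0.162},{"translation":[0,0,0],"yaw":0.162},{"translation":[0,0,0],"yaw":0.162},{"translation":[0,0,0],"yaw":0.162},{"translation":[0,0,0],"yaw":0.162},{"translation":[1.5,4.2,0],"yaw":0},{"translation":[1.5,4.2,0],"yaw":0},{"translation":[1.5,4.3,0],"yaw":0},{"translation":[0,0,0],"yaw":0},{"translation":[0,0,0],"yaw":0}]' 0
cat >> dial.py <<'E'
G=P[(P[:,0]>.48)&(P[:,0]<.63)&(P[:,1]>.05)&(P[:,1]<.28)&(P[:,2]>.150)&(P[:,2]<.164)]
print("grip",len(G),cv2.minAreaRect((G[:,:2]*1000).astype(np.float32)))
E
python3 dial.py w3.png
```

```text
t: 9.4
position: [0.5546, 0.0879, 0.2252]
eef_rot: [[-1.0, 0.025, -0.0], [0.025, 1.0, -0.0], [0.0, -0.0, -1.0]]
contact_force: [0.4, 0.1, -0.0]
grip_width: 0.0426
grip_force: 0.0
front 3052 ((498.68023681640625, -37.205291748046875), (14.745133399963379, 44.51023483276367), 74.6374282836914) [ 0.4967 -0.035   0.1672]
rear 2312 ((597.1710815429688, -37.95775604248047), (44.75348663330078, 15.360244750976562), 53.80937957763672) [ 0.5948 -0.0366  0.1666]
[0.476 0.09  0.367]
grip 3148 ((554.2193603515625, 86.19486999511719), (13.998863220214844, 79.82906341552734), 88.62830352783203)
```

Both dials are set (near about 1.81 rad, far about 0.61 rad), so I'll grip the lid bar and slide it.

```bash
python3 -m creep '[{"translation":[0,-0.1,4.5],"yaw":0},{"translation":[0,0,4.5],"yaw":0},{"translation":[0,0,0],"yaw":0}]'
python3 -m creep '[{"translation":[0,0,0],"yaw":0},{"translation":[0,0,0],"yaw":0},{"translation":[0,0,0],"yaw":0},{"translation":[0,0,0],"yaw":0}]' 1 50
python3 -m creep '[{"translation":[0,1,0],"yaw":0},{"translation":[0,1,0],"yaw":0},{"translation":[0,2,0],"yaw":0},{"translation":[0,2,0],"yaw":0},{"translation":[0,2,0],"yaw":0},{"translation":[0,2,0],"yaw":0},{"translation":[0,2,0],"yaw":0},{"translation":[0,1,0],"yaw":0},{"translation":[0,0.7,0],"yaw":0},{"translation":[0,0,0],"yaw":0},{"translation":[0,0,0],"yaw":0}]'
```

```text
t: 9.82
position: [0.5524, 0.0849, 0.132]
eef_rot: [[-1.0, 0.027, -0.008], [0.028, 1.0, -0.003], [0.008, -0.003, -1.0]]
contact_force: [-0.6, 0.2, 0.2]
grip_width: 0.0428
grip_force: 0.0
t: 10.32
position: [0.5562, 0.0871, 0.1377]
eef_rot: [[-1.0, 0.024, 0.005], [0.024, 1.0, 0.001], [-0.005, 0.001, -1.0]]
contact_force: [1.2, -2.7, 5.6]
grip_width: 0.0129
grip_force: 52.8
t: 11.7
position: [0.5595, 0.2255, 0.1377]
eef_rot: [[-1.0, 0.024, 0.005], [0.024, 1.0, 0.003], [-0.005, 0.003, -1.0]]
contact_force: [0.5, 1.9, 4.8]
grip_width: 0.0128
grip_force: 52.7
```

```bash
python3 -m creep '[{"translation":[0,0,0],"yaw":0},{"translation":[0,0,0],"yaw":0},{"translation":[0,0,-5],"yaw":0},{"translation":[0,0,-6],"yaw":0},{"translation":[0,-5,0],"yaw":0},{"translation":[0,-5,0],"yaw":0},{"translation":[0,-5,0],"yaw":0},{"translation":[0,0,0],"yaw":0},{"translation":[0,0,0],"yaw":0}]' 0
cat > jar.py <<'E'
from h import *
import sys
f,T=snap("wrist",sys.argv[1])
for d in find_in("wrist","jar")[:3]: print((T[:3,:3]@np.array(d["centre"])+T[:3,3]).round(3),d["confidence"])
P=cloud(f,T,np.ones((480,640),bool))
J=P[(P[:,0]>.46)&(P[:,0]<.645)&(P[:,1]>.02)&(P[:,1]<.175)&(P[:,2]>.108)&(P[:,2]<.119)]
if len(J): print("jar",len(J),cv2.minEnclosingCircle((J[:,:2]*1000).astype(np.float32)),J.mean(0),np.percentile(J,[1,99],axis=0))
G=P[(P[:,0]>.48)&(P[:,0]<.63)&(P[:,1]>.05)&(P[:,1]<.28)&(P[:,2]>.150)&(P[:,2]<.164)]
if len(G)>9: print("grip",len(G),cv2.minAreaRect((G[:,:2]*1000).astype(np.float32)))
W=P[(P[:,1]<-.11)&(P[:,2]>.016)&(P[:,2]<.03)]
if len(W)>9: print("board",cv2.minAreaRect((W[:,:2]*1000).astype(np.float32)),np.percentile(W,[1,99],axis=0)[:,:2])
E
python3 jar.py w4.png
```

```text
t: 12.82
position: [0.5541, 0.0739, 0.2451]
eef_rot: [[-1.0, 0.026, -0.001], [0.026, 1.0, 0.0], [0.001, 0.0, -1.0]]
contact_force: [0.9, 0.1, 0.4]
grip_width: 0.0429
grip_force: 0.0
[0.545 0.066 0.119] 0.83
jar 2890 ((555.0398559570312, 93.51420593261719), 109.68586730957031) [0.55390794 0.06651278 0.11360414] [[0.46472501 0.04072162 0.10976155]
 [0.6447783  0.14837329 0.11868375]]
grip 3429 ((557.228759765625, 225.17140197753906), (14.674646377563477, 79.06230926513672), 89.00117492675781)
board ((633.4678955078125, -218.16525268554688), (89.83342742919922, 477.4600524902344), 74.01811981201172) [[ 0.40231635 -0.30736327]
 [ 0.85154916 -0.1552461 ]]
```

View pics/w4.png

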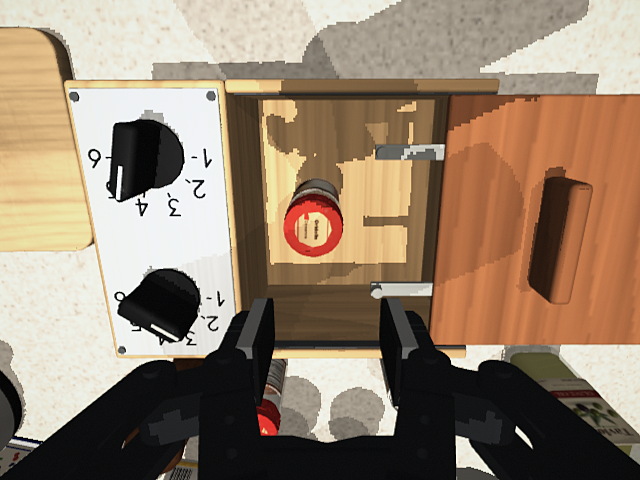

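The lid is open by about 139 mm, and the jar's cap is centred at (313,226), clear of both tongues and the walls. I'll refine the jar and board positions.

```bash
python3 - <<'E'
from h import *
f,T=snap("wrist")
o=outline_of("wrist","jar")[0]["region"]
P=cloud(f,T,o);J=P[(P[:,2]>.109)&(P[:,2]<.12)&(np.hypot(P[:,0]-.545,P[:,1]-.066)<.035)]
print("jar",len(J),cv2.minEnclosingCircle((J[:,:2]*1000).astype(np.float32)),J.mean(0))
f,T=snap("scene")
P=cloud(f,T,outline_of("scene","board")[0]["region"]);W=P[(P[:,2]>.015)&(P[:,2]<.03)]
print("board",len(W),cv2.minAreaRect((W[:,:2]*1000).astype(np.float32)),W.mean(0))
E
```

```text
jar 2695 ((554.4082641601562, 64.10662078857422), 21.97600746154785) [0.55360906 0.0640456  0.11338095]
board 7985 ((495.58843994140625, -303.9730224609375), (303.012451171875, 202.74942016601562), 89.23892974853516) [ 0.49258098 -0.31219627  0.02035324]
```

```bash
python3 -m creep '[{"translation":[-0.05,-1,0],"yaw":-0.172},{"translation":[0,0,0],"yaw":-0.172},{"translation":[0,0,0],"yaw":-0.172},{"translation":[0,0,0],"yaw":-0.172},{"translation":[0,0,0],"yaw":-0.172},{"translation":[0,0,0],"yaw":-0.172},{"translation":[0,0,0],"yaw":-0.172},{"translation":[0,0,0],"yaw":-0.172},{"translation":[0,0,0],"yaw":-0.172},{"translation":[0,0,5],"yaw":0},{"translation":[0,0,2.5],"yaw":0},{"translation":[0,0,0],"yaw":0},{"translation":[0,0,0],"yaw":0}]' -0.45
```

```text
t: 14.75
position: [0.5555, 0.0645, 0.1716]
eef_rot: [[-0.047, -0.999, 0.002], [-0.999, 0.047, 0.0], [-0.0, -0.002, -1.0]]
contact_force: [0.5, 0.1, -0.0]
grip_width: 0.0618
grip_force: 0.0
```

```bash
python3 -m creep '[{"translation":[0,0.1,2.6],"yaw":0},{"translation":[0,0,2.6],"yaw":0},{"translation":[0,0,2.6],"yaw":0},{"translation":[0,0,2.4],"yaw":0},{"translation":[0,0,0],"yaw":0},{"translation":[0,0,0],"yaw":0}]'
python3 -m creep '[{"translation":[0,0,0],"yaw":0},{"translation":[0,0,0],"yaw":0},{"translation":[0,0,0],"yaw":0},{"translation":[0,0,0],"yaw":0}]' 1 40
```

```text
t: 15.5
position: [0.5549, 0.0645, 0.0701]
eef_rot: [[-0.047, -0.999, 0.003], [-0.999, 0.047, 0.001], [-0.001, -0.003, -1.0]]
contact_force: [0.0, -0.6, 0.7]
grip_width: 0.0618
grip_force: 0.0
t: 16.0
position: [0.5547, 0.0644, 0.0701]
eef_rot: [[-0.047, -0.999, 0.003], [-0.999, 0.047, 0.001], [-0.001, -0.003, -1.0]]
contact_force: [-0.7, 1.3, 6.1]
grip_width: 0.0434
grip_force: 40.2
```

```bash
python3 -m creep '[{"translation":[0,0,-1],"yaw":0},{"translation":[0,0,-3],"yaw":0},{"translation":[0,0,-4],"yaw":0},{"translation":[0,0,-4],"yaw":0},{"translation":[0,0,-4],"yaw":0},{"translation":[0,0,-3],"yaw":0},{"translation":[0,0,0],"yaw":0}]'
python3 -m creep '[{"translation":[2,0,0],"yaw":0},{"translation":[4,0.5,0],"yaw":0},{"translation":[4,0.5,0],"yaw":0},{"translation":[4,0.5,0],"yaw":0},{"translation":[4,0.5,0],"yaw":0},{"translation":[4,0.5,0],"yaw":0},{"translation":[4,0.5,0],"yaw":0},{"translation":[4,0.5,0],"yaw":0},{"translation":[3,0.4,0],"yaw":0},{"translation":[1.7,0,0],"yaw":0},{"translation":[0,0,0],"yaw":0},{"translation":[0,0,0],"yaw":0}]'
python3 - <<'E'
from h import *
f,T=snap("scene","s5.png");cv2.imwrite("pics/s5c.png",cv2.resize(f["frame"][120:460,230:530],None,fx=1.7,fy=1.7))
f,T=snap("side");P=cloud(f,T,np.ones((480,640),bool))
J=P[(np.hypot(P[:,0]-.5,P[:,1]+.28)<.04)&(P[:,2]>.1)];print(np.percentile(J,[1,50,99],axis=0) if len(J) else 0)
E
```

```text
t: 16.88
position: [0.5544, 0.0643, 0.2613]
eef_rot: [[-0.048, -0.999, 0.006], [-0.999, 0.048, 0.002], [-0.002, -0.006, -1.0]]
contact_force: [-0.2, -0.5, -1.1]
grip_width: 0.0438
grip_force: 40.9
t: 18.38
position: [0.4978, -0.2802, 0.2578]
eef_rot: [[-0.048, -0.999, -0.001], [-0.999, 0.048, 0.001], [-0.001, 0.001, -1.0]]
contact_force: [-0.1, -0.4, -0.6]
grip_width: 0.0435
grip_force: 40.9
[[ 0.46339727 -0.31358158  0.20318732]
 [ 0.49327547 -0.26559372  0.34747721]
 [ 0.53620731 -0.24354227  0.6183337 ]]
```

View pics/s5c.png

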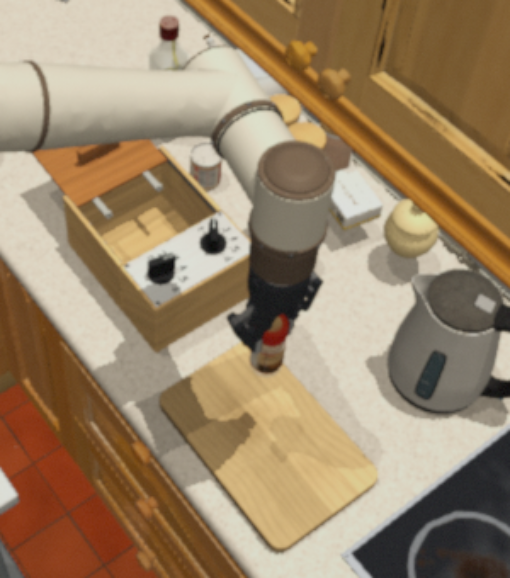

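The jar hangs upright in the gripper, crop (268,340), above the board. I'll lower it.

```bash
python3 -m creep '[{"translation":[0,0,4],"yaw":0},{"translation":[0,0,4],"yaw":0},{"translation":[0,0,4],"yaw":0},{"translation":[0,0,3],"yaw":0},{"translation":[0,0,1.2],"yaw":0},{"translation":[0,0,0.5],"yaw":0},{"translation":[0,0,0],"yaw":0},{"translation":[0,0,0],"yaw":0}]'
```

```text
t: 19.48
position: [0.4987, -0.2809, 0.0926]
eef_rot: [[-0.048, -0.999, 0.002], [-0.999, 0.048, -0.001], [0.001, -0.002, -1.0]]
contact_force: [-0.2, -0.1, -1.0]
grip_width: 0.0431
grip_force: 40.9
```

```bash
python3 -m creep '[{"translation":[0,0,0.4],"yaw":0},{"translation":[0,0,0.2],"yaw":0},{"translation":[0,0,0.1],"yaw":0},{"translation":[0,0,0],"yaw":0},{"translation":[0,0,0],"yaw":0}]'
```

```text
t: 20.1
position: [0.4979, -0.2808, 0.0843]
eef_rot: [[-0.048, -0.999, 0.0], [-0.999, 0.048, -0.0], [0.0, -0.0, -1.0]]
contact_force: [-0.6, 0.5, -0.0]
grip_width: 0.0438
grip_force: 40.9
```

```bash
python3 -m creep '[{"translation":[0,0,0.1],"yaw":0},{"translation":[0,0,0],"yaw":0},{"translation":[0,0,0],"yaw":0}]'
```

```text
t: 20.48
position: [0.4981, -0.2809, 0.0837]
eef_rot: [[-0.048, -0.999, 0.001], [-0.999, 0.048, -0.0], [0.0, -0.001, -1.0]]
contact_force: [-0.6, -0.3, 2.3]
grip_width: 0.0431
grip_force: 41.0
```

The jar has touched down (+2.3 N). I'll release and rise.

```bash
python3 -m creep '[{"translation":[0,0,0],"yaw":0},{"translation":[0,0,0],"yaw":0},{"translation":[0,0,0],"yaw":0},{"translation":[0,0,-2],"yaw":0},{"translation":[0,0,-4],"yaw":0},{"translation":[0,0,-5],"yaw":0},{"translation":[0,0,-5],"yaw":0},{"translation":[0,0,0],"yaw":0},{"translation":[0,0,0],"yaw":0}]' -0.4
python3 - <<'E'
from h import *
f,T=snap("wrist","w6.png");P=cloud(f,T,np.ones((480,640),bool))
J=P[(np.hypot(P[:,0]-.498,P[:,1]+.281)<.05)&(P[:,2]>.12)&(P[:,2]<.135)]
print(len(J),cv2.minEnclosingCircle((J[:,:2]*1000).astype(np.float32)),J.mean(0))
E
```

```text
t: 21.6
position: [0.4974, -0.2804, 0.2428]
eef_rot: [[-0.048, -0.999, -0.001], [-0.999, 0.048, 0.001], [-0.001, 0.001, -1.0]]
contact_force: [0.2, 0.1, -1.1]
grip_width: 0.0597
grip_force: 0.0
3077 ((497.8805847167969, -281.09228515625), 22.08931541442871) [ 0.49787441 -0.28225477  0.12695174]
```

View pics/w6.png

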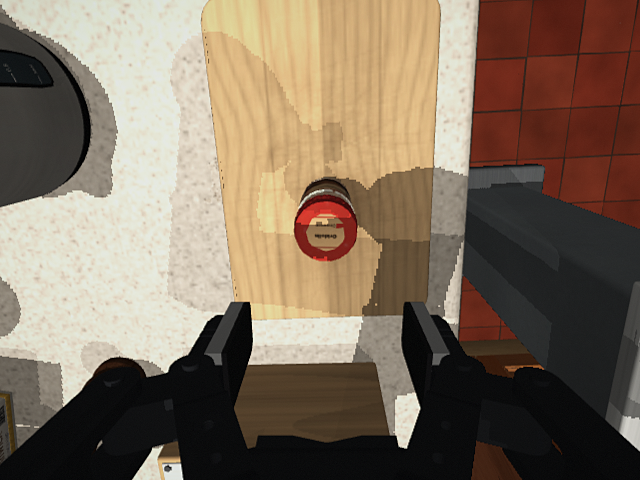

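The jar stands upright on the board, its cap at (325,225) and its top at 127 mm, and the gripper is clear of it.

```bash
python3 -c "from rig import *;print(hand_in())"
```

```text
the job is handed in; nothing more can be done
None
```

The job is handed in at about 22 s of the allowed 64 s: both dials are at the code, the lid is open by about 139 mm, and the jar stands upright on the chopping board with nothing knocked over in the pictures I took; the judge returned no verdict.

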